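# Load a mains transformer on the tester's sensing pin and shut the safety hood

### The job

Load the transformer into the tester so that it sits flat in the four blue corner locators and holds the red part-present pin down, with its red tag board towards the hood's hinge; lower it into place, do not drop it. Let go of it, then swing the orange safety hood fully shut without slamming it, and leave the multimeter, the blue bowl and the toroidal coil where they are.

Things in the scene. Friction and masses are not known exactly. Their poses are not given: they have to be found in the camera images.
- transformer_center (a point): Centre of a loose mains transformer (dark core, yellow winding, bright frame with 2 feet; 0.4-0.65 kg), 24.5 mm above its underside, 49 mm high. z up, x to its red tag board. Core 60 mm wide along y: grip its flat metal side faces, 34 mm wide in x. Feet 2.5 mm thick, 38 mm wide in x, reach y = +-42 mm. The winding bulges to x = +-28.5 mm for |y| < 19 mm.
- transformer_tags (a point): Point on the red tag board with brass solder tags, on the +x side of the transformer: x = +30 mm, 17.5 mm above transformer_center.
- nest (a point): Centre of the nest, on top of the white plate of the tester (fixed grey box), 56 mm above the counter. z up, x from the tester's front to the hood's hinge at the rear, y to the left. Loaded, the transformer's axes are parallel to these (red tag board to +x) and transformer_center is 24.5 mm above this point. The box reaches from x = -125 to +85 mm and y = +-90 mm, its top 6 mm below the plate.
- locator (a point): Inner bottom corner of one of four blue L-shaped corner locators round the nest, at x = +21.5, y = +44.5 mm from nest on the plate (the others mirrored in x and y). They are 8 mm high, with arms 7 mm thick covering |x| 13-28.5 and |y| 32.5-51.5 mm, and leave the feet 2.5 mm of play all round; 45 degree lead-ins above the lowest 3 mm gather a part up to about 6 mm off.
- pin_tip (a point): Tip of the red part-present sensing pin, 10 mm thick, standing up through the white plate at y = +20 mm from nest; when up, its tip is 6 mm above the plate. Its spring pushes with 0.8 N (up) to 2 N (flush), so the transformer's weight alone holds it down once it sits flat.
- present_pin (a joint): Downward travel of the sensing pin in m: 0 up, 0.006 flush with the plate (transformer sitting flat), 0.007 at its stop.
- hood (a joint): Angle of the clear orange-edged safety hood in rad: 0 fully shut, 1.45 to 1.65 (open) at the start, stop at 1.7. Its hinge is stiff (0.35 N m of friction): it stays wherever it is left, and a few newtons at the handle move it.
- hood_hinge (a point): Middle of the hood's hinge line, which runs along the tester's y at its rear: 70 mm in +x from nest, at the plate's height. Axes as nest. Shut, the hood is a five-sided cover of 4 mm sheet reaching 134 mm forward of this line, 140 mm wide and 66 mm high above the plate; open, it stands behind this line, 134 mm high.
- hood_handle (a point): Middle of the hood's handle, a dark round bar 10 mm thick, 90 mm long, parallel to the hinge, 40 mm off the hood's front wall. From the hinge line it lies at x = -174, z = +54 mm in the hood's axes (as nest's when shut; they turn with it). Open, it is uppermost, with the front wall below, and can be pinched from above; shut, it is in front, 54 mm above the plate.
- multimeter: Bystander: yellow hand multimeter lying on its back, 180 x 82 x 40 mm (x, y, z); origin at the centre of its underside.
- bowl: Bystander: light blue plastic bowl with control knobs in it, 140 mm across, 42 mm high; origin at the centre of its underside.
- toroid: Bystander: round toroidal coil, 86 mm across, 38 mm high, with yellow tape; origin at the centre of its underside.
Not all that is in view belongs to the job. Of the things that look like the part that bears transformer_center, the smallest one is meant.

How it is judged (in metres and radians):
On the way:
1. the transformer sits flat in the locators, tag board to the hinge, holds the pin down and is let go, with the hood still open (value of joint present_pin above 0.0045 m and angle between transformer_center's own z axis and vertical below 0.05 rad and horizontal distance between transformer_center and nest below 0.006 m and x of transformer_tags in the frame of nest above 0.02 m and contact force between the fingers and transformer below 0.1 N and value of joint hood above 1 rad), for 0.2 s.
At the end, for the whole second after the job is handed in: The transformer stands in the nest within 6 mm of its centre and within 0.05 rad of upright, tag board towards the hinge, holding the sensing pin at least 4.5 mm down; the hood is shut to within 0.04 rad (value of joint present_pin above 0.0045 m and angle between transformer_center's own z axis and vertical below 0.05 rad and horizontal distance between transformer_center and nest below 0.006 m and x of transformer_tags in the frame of nest above 0.02 m and value of joint hood below 0.04 rad); the robot touches nothing.
It fails at once if the transformer is dropped into the nest (faster than 0.45 m/s within 30 mm above its seat) (horizontal distance between transformer_center and nest below 0.04 m and z of transformer_center in the frame of nest below 0.055 m and linear speed of transformer above 0.45 m/s).
It fails at once if the hood is slammed (faster than 4 rad/s over the last 0.3 rad) (value of joint hood below 0.3 rad and velocity of joint hood below -4 rad/s).
It fails at once if the multimeter, bowl or toroidal coil is moved more than 25 mm (distance of any of multimeter, bowl, toroid from where it was at the start of the episode above 0.025 m).
It also fails if it takes over 64 s, if anything falls off the work surface, if the arm or the gripper's body presses on something with over 40 N, if the wrist force passes 120 N, or if a joint passes its speed limit or range.

### The arm

A 6-joint arm with a two-finger parallel gripper is mounted at the origin on the work surface. World frame = base frame: x ahead of the robot, y to its left, z up, the work surface at z = 0. Lengths are in m, angles in degrees, forces in N, time in s.
With the tool pointing down it reaches from about 0.4 to 0.925 m from the base axis. Payload 3.4 kg.
Tool frame: the origin (TCP) lies at the very end of the fingers, on their centre line; the grasp point (between the pads) lies 19 mm behind it (env.tcp_to_grasp is the distance from the TCP to the grasp point, in m); z points along the fingers, y is the line along which they close (so a half turn about z gives the same grasp; the last joint's range is limited). The gripper opens to 85 mm and grips with 20 to 120 N. Pads are 22 mm wide; open, the fingers measure 114 mm over their backs; the gripper's body (76 mm by 85 mm) begins 54 mm behind the grasp point. The pads swing forward as they close: fully open they stand 13 mm farther back than shut.
Start: joints at [-4.211, 17.578, 86.31, -0, 76.112, -4.211], TCP at [0.575, -0, 0.231] pointing down, gripper open.
Joint ranges: [-179.03, 179.03], [-60, 130.46], [8.19, 133.38], [-81.62, 261.62], [5.75, 156.47], [-153.77, 153.77]. Speed limits (degrees/s): [147.25, 147.25, 180, 180, 180, 180].

### API

Orientations are given as [roll, pitch, yaw] about the fixed x, y, z axes, in that order (R = Rz(yaw) Ry(pitch) Rx(roll)).
In Python, from cell import env, cams gives the robot as it stands. Calls block until the motion is done:
- env.move_to(position, orientation): joint-space move of the TCP to a pose.
- env.line_to(position, rate=0.15, rotation=None, guard=None): straight line of the TCP; rotation=None keeps the orientation; rate is the mean speed in m/s. With guard (N) it stops when the force on the tool has changed by that much, and returns True; else False.
- env.move_j(angles): joint-space move.
- env.release() and env.close(effort=None): open the fingers fully, or close them until they stop; effort is the grip in N (None keeps the last).
- env.pause(seconds).
- env.inverse_kinematics(position, orientation): joint angles nearest the present ones, or None.
- env.get_state(): the state.
- cams.snapshot(name): name is "scene" or "side" or "wrist"; returns (picture, depth): 384x512x3 uint8, red, green, blue; 384x512 float32, m along the optical axis (not along the pixel's ray), 0 where there is no reading.
- cams.get_calibration(name): a dict with "camera_matrix" (3x3 intrinsics, pixels), "origin" and "orientation" of the camera in the world. Camera axes: x right, y down, z forward; pixel columns grow to the right and rows downward; lengths in m; the calibration is good to about 2 mm. A picture is of the moment at which its call begins: read the wrist's pose just before it. get_calibration takes no time and is no camera call; for the wrist camera it gives the pose at the moment of the call.
A pose or a line that the arm cannot do raises env.MotionError and nothing moves.
- env.close_job(): hands the job in; it is judged then, once.
Trained networks look in the newest picture that a camera, given by its name, has taken for a name from the list of things; names that differ only in an ending like _2 or _b are one class to them, and where a whole thing is asked for, a point or a joint stands for the part that bears it (a point fixed in the world has none). Each returns a list of dicts, best first, with "p" (0 to 1); they miss things now and then, are a little off and sometimes report something else, mostly with a low value. They report only what shows in the picture. A call takes as long as a camera call. They do not tell look-alikes from the thing itself.
- cams.boxes_of(target, camera): "box" ([centre column, centre row, width, height] in pixels, round what is visible of it).
- cams.silhouettes(target, camera): "pixels" (384x512 bool, what is visible of it) and "box" ([centre column, centre row, width, height] in pixels, round what is visible of it).
- cams.mark_of(target, camera): "at" ([column, row] in pixels: a listed point, or the origin of a listed thing).
The state is a dict: "t": time; "joint_positions": joint angles; "joint_vel": joint speeds; "joint_efforts": joint torques, N m; "ee_pos": TCP position; "ee_rot": TCP orientation; "force": force on the tool from outside, world axes, zero at the start; "ft_torque": the same for the moment, N m; "grip_width": opening from 0.0 (shut) to 1.0 (fully open); "grasp_force": force on a finger pad.
Only numpy, scipy, OpenCV 4.12 (cv2) and the standard library are available. Lean on these libraries where they do the work, as an engineer would, in place of code of your own. Each camera call takes 0.05 s, during which the arm holds its last target. There are 200 camera calls.

## Working session

There is one attempt and no reset: what is moved stays moved. The work goes in short steps, each a Python script; the robot and the scene stay as the last script left them, time stands still between calls to the robot, and variables do not carry over. Pictures are saved under pics/ and viewed, at most 10 in all, crops included, and the job is handed in when it is done.

```bash
ls; mkdir -p pics
cat > h.py <<'E'
import numpy as np, cv2
from scipy.spatial.transform import Rotation as Rn
from cell import env, cams
def cal(n):
    c=cams.get_calibration(n); K=np.array(c["camera_matrix"]); o=np.array(c["origin"]); q=np.array(c["orientation"])
    R=q if q.shape==(3,3) else Rn.from_euler('xyz',q,degrees=True).as_matrix()
    return K,o,R
def pt(n,u,v,d,c=None):
    K,o,R=c or cal(n); return o+R@(d*np.array([(u-K[0,2])/K[0,0],(v-K[1,2])/K[1,1],1]))
def onz(n,u,v,z,c=None):
    K,o,R=c or cal(n); r=R@np.array([(u-K[0,2])/K[0,0],(v-K[1,2])/K[1,1],1]); return o+r*(z-o[2])/r[2]
def cloud(n,d,c=None):
    K,o,R=c or cal(n); v,u=np.mgrid[:384,:512]
    P=np.stack([(u-K[0,2])/K[0,0]*d,(v-K[1,2])/K[1,1]*d,d],-1); return P@R.T+o
def proj(n,P,c=None):
    K,o,R=c or cal(n); q=K@(R.T@(np.array(P)-o)); return q[:2]/q[2]
E
cat > a.py <<'E'
from h import *
ims=[]
for n in ["scene","side"]:
    c=cams.get_calibration(n); print(n,c["origin"],c["orientation"])
    im,d=cams.snapshot(n); np.savez(f"pics/{n}.npz",im=im,d=d); cv2.imwrite(f"pics/{n}.png",cv2.resize(im[:,:,::-1],(800,600)))
    for t in ["transformer_center","transformer_tags","nest","locator","pin_tip","hood_hinge","hood_handle","multimeter","bowl","toroid"]:
        for m in cams.mark_of(t,n)[:5]:
            u,v=m["at"]; ui,vi=int(np.clip(u,0,511)),int(np.clip(v,0,383)); print(t,round(m["p"],2),np.round([u,v]),np.round(pt(n,u,v,d[vi,ui]),3))
E
python3 a.py; python3 -c "
from h import *
print(env.get_state())"
```

```text
pics
scene [1.63910687 0.29014056 0.89794439] [-1.26049383e+02  1.15812149e-01  1.04571405e+02]
transformer_center 0.84 [184. 207.] [ 0.683 -0.198  0.06 ]
transformer_center 0.74 [220. 189.] [ 0.549 -0.122  0.047]
transformer_tags 0.93 [193. 195.] [ 0.54  -0.23  -0.004]
transformer_tags 0.75 [241. 172.] [ 0.417 -0.089  0.037]
transformer_tags 0.63 [289. 207.] [0.673 0.135 0.117]
transformer_tags 0.19 [134. 184.] [ 0.553 -0.451  0.014]
locator 0.87 [305. 205.] [0.632 0.179 0.104]
hood_hinge 0.89 [286. 207.] [0.671 0.128 0.114]
hood_hinge 0.53 [136. 184.] [ 0.549 -0.442  0.013]
hood_handle 0.83 [279. 172.] [0.658 0.101 0.226]
multimeter 0.9 [233. 252.] [0.813 0.003 0.036]
bowl 0.24 [232. 255.] [0.826 0.005 0.034]
toroid 0.77 [393. 226.] [0.582 0.448 0.036]
side [ 0.15005895 -0.86637698  1.19571805] [-1.38316684e+02  1.20773342e-01 -2.77515414e+01]
transformer_center 0.8 [306. 248.] [ 0.645 -0.237  0.059]
transformer_center 0.63 [256. 246.] [ 0.527 -0.156  0.044]
transformer_center 0.23 [255. 133.] [ 0.583 -0.041  0.368]
transformer_tags 0.85 [291. 248.] [ 0.631 -0.182 -0.002]
transform
[... 522 characters left out ...]
't': 1.1, 'joint_positions': array([-4.20901579e+00,  1.75804800e+01,  8.63100272e+01, -2.19532699e-03,
        7.61132228e+01, -4.21275254e+00]), 'joint_vel': array([-0.05337047, -0.02645677,  0.06647143,  0.05434029, -0.10808485,
       -0.04102117]), 'joint_efforts': array([-1.10205758e-05, -4.57499743e+01, -2.52340847e+01,  4.35482093e-05,
        8.47637257e-04, -4.24126782e-06]), 'ee_pos': array([ 5.74999368e-01, -1.60029231e-05,  2.31285746e-01]), 'ee_rot': array([-1.79996123e+02,  1.85136032e-03,  9.00042638e+01]), 'force': array([-0.77547039,  0.31905408, -0.35590596]), 'ft_torque': array([-0.01527749, -0.02170689, -0.00086255]), 'grasp_force': 0.0, 'grip_width': 1.0000513198430636}
```

View pics/scene.png

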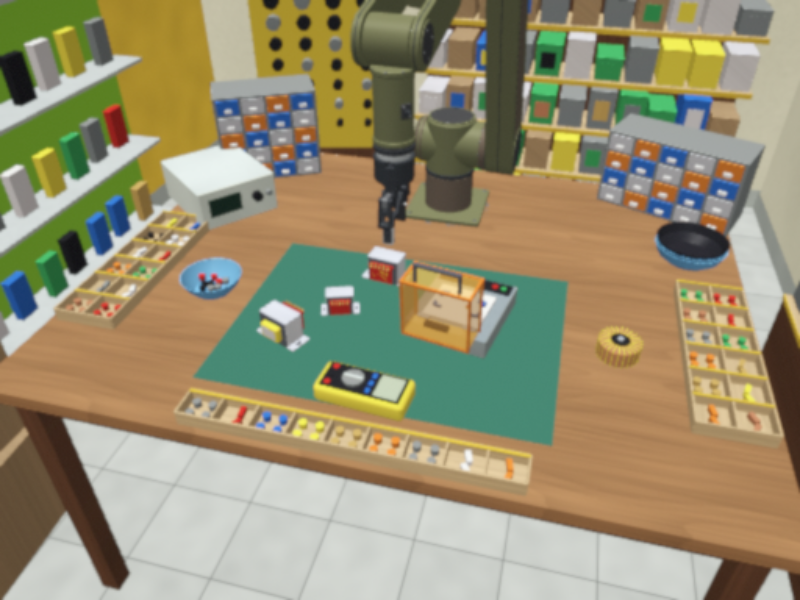

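View pics/side.png

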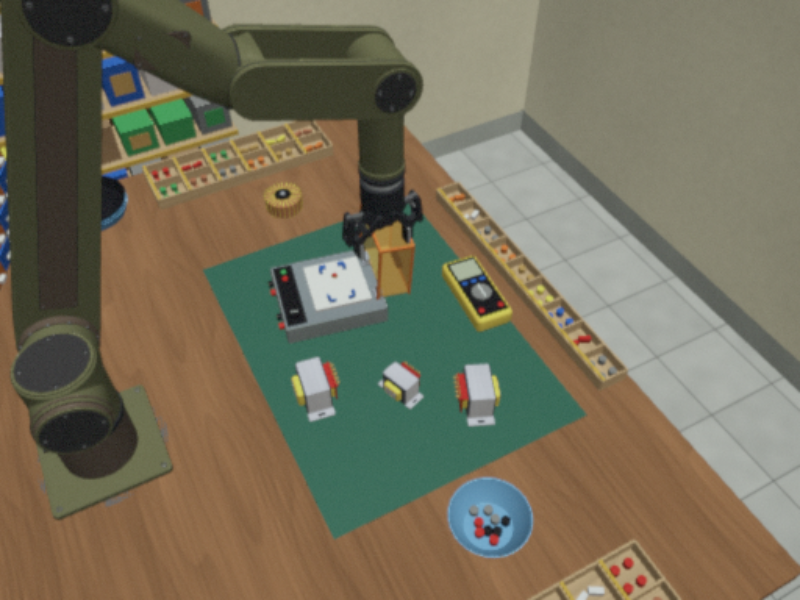

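The three look-alikes, at 800x600 side-view pixels, are (315,388), (402,383) and (478,393). The middle one looks smallest. I'll check it up close from the wrist, and look at the nest too.

```bash
cat > b.py <<'E'
from h import *
print(cams.get_calibration("wrist"))
st=env.get_state(); 
env.line_to([0.575,0,0.30])
tiles=[]
for k,(p,q) in enumerate([([0.50,-0.156,0.29],[180,0,90]),([0.46,0.10,0.33],[180,0,90])]):
    env.move_to(p,q); c=cal("wrist"); print("cam",c[1],Rn.from_matrix(c[2]).as_euler('xyz',degrees=True))
    im,d=cams.snapshot("wrist"); np.savez(f"pics/w{k}.npz",im=im,d=d,K=c[0],o=c[1],R=c[2])
    for t in ["transformer_center","transformer_tags"] if k==0 else ["nest","locator","pin_tip","hood_hinge","hood_handle"]:
        for m in cams.mark_of(t,"wrist")[:5]:
            u,v=m["at"]; ui,vi=int(np.clip(u,0,511)),int(np.clip(v,0,383)); print(t,round(m["p"],2),np.round([u,v]),np.round(pt("wrist",u,v,d[vi,ui],c),4))
    tiles.append(im)
cv2.imwrite("pics/w.png",cv2.resize(np.vstack(tiles)[:,:,::-1],(400,600)))
cv2.imwrite("pics/ww.png",cv2.resize(np.hstack(tiles)[:,:,::-1],(800,300)))
E
python3 b.py
```

```text
{'camera_matrix': array([[282.04143729,   0.        , 258.06322364],
       [  0.        , 282.04143729, 189.45364285],
       [  0.        ,   0.        ,   1.        ]]), 'origin': array([0.57664658, 0.07328451, 0.37342309]), 'orientation': array([1.63291354e+02, 2.90662476e-02, 3.84120679e-03])}
cam [ 0.50188285 -0.082355    0.4316411 ] [ 1.63378096e+02  4.92169395e-02 -4.74231466e-02]
transformer_center 0.91 [284. 146.] [ 0.5367 -0.1357  0.0492]
transformer_center 0.74 [176.  99.] [ 0.3991 -0.0751  0.0644]
transformer_center 0.59 [361. 209.] [ 0.6448 -0.2214  0.0633]
transformer_tags 0.91 [344. 200.] [ 0.6235 -0.2121  0.0521]
transformer_tags 0.8 [198. 101.] [ 0.4255 -0.0772  0.055 ]
transformer_tags 0.71 [306. 141.] [ 0.5671 -0.1293  0.0422]
cam [0.4618498  0.17313067 0.47193717] [1.63245276e+02 1.50386238e-02 3.50389909e-02]
nest 0.98 [302. 139.] [0.4618 0.1731 0.4719]
locator 0.66 [326. 109.] [0.558  0.1671 0.0553]
pin_tip 0.37 [308. 124.] [0.533  0.1466 0.0616]
hood_hinge 0.73 [351. 150.] [0.601  0.1083 0.0499]
hood_handle 0.85 [477. 183.] [0.658  0.1063 0.2281]
hood_handle 0.48 [441. 211.] [0.6598 0.063  0.1867]
```

View pics/w.png

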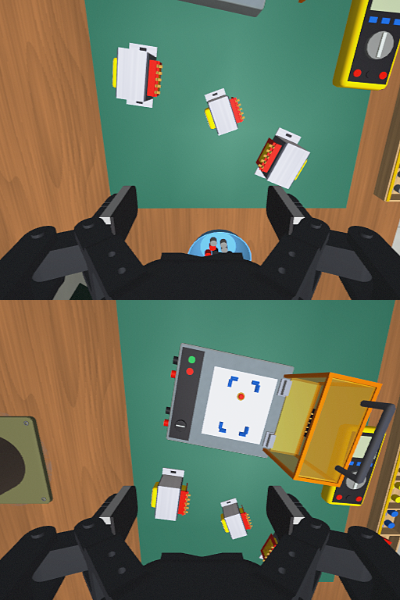

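The top crop at (222,112) shows the small transformer, clearly smaller than its neighbours at (138,75) and (282,155). Its red tags face world +x. The nest is at about (240,405) with the hood open to the right. Next I'll get precise poses.

```bash
cat > c.py <<'E'
from h import *
def load(k):
    f=np.load(f"pics/w{k}.npz"); c=(f["K"],f["o"],f["R"]); return f["im"],f["d"],c,cloud("wrist",f["d"],c)
def rect(P):
    (cx,cy),(w,h),a=cv2.minAreaRect((P*1000).astype(np.float32)); return np.round([cx,cy,w,h,a],1)
def trafo(im,P,near,zlo=.044,zhi=.054):
    hsv=cv2.cvtColor(im,cv2.COLOR_RGB2HSV)
    m=(np.linalg.norm(P[...,:2]-near,axis=-1)<.05)&(P[...,2]>zlo)&(P[...,2]<zhi)&(hsv[...,1]<60)
    m=cv2.morphologyEx(m.astype(np.uint8),cv2.MORPH_OPEN,np.ones((3,3)))>0
    Q=P[m]; return Q
def nest(im,P,near):
    hsv=cv2.cvtColor(im,cv2.COLOR_RGB2HSV)
    m=(np.linalg.norm(P[...,:2]-near,axis=-1)<.08)&(P[...,2]>.045)&(P[...,2]<.075)&(hsv[...,1]>120)&(hsv[...,0]>100)&(hsv[...,0]<125)
    return P[m]
if __name__=="__main__":
    im,d,c,P=load(0); Q=trafo(im,P,[.537,-.136]); print("top",len(Q),Q.mean(0),rect(Q[:,:2]))
    hsv=cv2.cvtColor(im,cv2.COLOR_RGB2HSV)
    F=P[(np.linalg.norm(P[...,:2]-[.537,-.136],axis=-1)<.055)&(P[...,2]>.006)&(hsv[...,1]<60)]; print("all grey",len(F),rect(F[:,:2]))
    im,d,c,P=load(1); B=nest(im,P,[.52,.12]); print("loc",len(B),B.mean(0),rect(B[:,:2]),np.percentile(B[:,2],[5,50,95]))
    hsv=cv2.cvtColor(im,cv2.COLOR_RGB2HSV)
    W=P[(np.linalg.norm(P[...,:2]-[.52,.12],axis=-1)<.1)&(abs(P[...,2]-.055)<.006)&(hsv[...,1]<40)&(hsv[...,2]>200)]; print("plate",len(W),W.mean(0),rect(W[:,:2]))
    m=abs(P[...,2]-.05)<.005; m&=(np.linalg.norm(P[...,:2]-[.5,.12],axis=-1)<.18); print("boxtop",rect(P[m][:,:2]))
E
python3 c.py
```

```text
top 1146 [ 0.53812638 -0.13763116  0.04841897] [ 538.4 -138.6   36.6   60.6   19.4]
all grey 25236 [ 529.6 -144.6   88.9   66.    19.3]
loc 336 [0.53065017 0.1303095  0.06140644] [529.2 127.6 103.5  55.6  78.9] [0.05832187 0.06171556 0.06370136]
plate 6444 [0.53017396 0.13028268 0.05546041] [520.6 129.4 127.  172.8  78.1]
boxtop [501.1  85.2 275.4 209.2  79.1]
```

```bash
cat > d.py <<'E'
from h import *; from c import trafo,rect
yaw=199.4; p=np.array([.5384,-.1386])
env.move_to([*p,.20],[180,0,yaw]); c=cal("wrist"); im,d=cams.snapshot("wrist"); P=cloud("wrist",d,c)
Q=trafo(im,P,p); 
if len(Q): print(len(Q),Q.mean(0),rect(Q[:,:2]))
print(env.get_state()["joint_positions"])
cv2.imwrite("pics/pre.png",im[:,:,::-1])
print(env.line_to([*p,.06],rate=.12), env.line_to([*p,.014],rate=.05,guard=8), env.get_state()["ee_pos"])
env.close(40); s=env.get_state(); print(s["grip_width"],s["grasp_force"],s["t"])
c=cal("wrist"); im,d=cams.snapshot("wrist"); cv2.imwrite("pics/gr.png",np.hstack([cv2.imread("pics/pre.png"),im[:,:,::-1]])[:, ::1] if 0 else cv2.resize(np.hstack([cv2.imread("pics/pre.png"),im[:,:,::-1]]),(800,300)))
E
python3 d.py
```

```text
1878 [ 0.5371476  -0.13804376  0.04831941] [ 537.6 -137.9   37.9   59.8   20.8]
[-1.87620839e+01  1.75372952e+01  9.11954028e+01  8.72038001e-03
  7.12437731e+01 -1.28170405e+02]
False False [ 0.53867898 -0.13868166  0.01421355]
0.69219141742788 45.33064305782318 8.7333
```

View pics/gr.png

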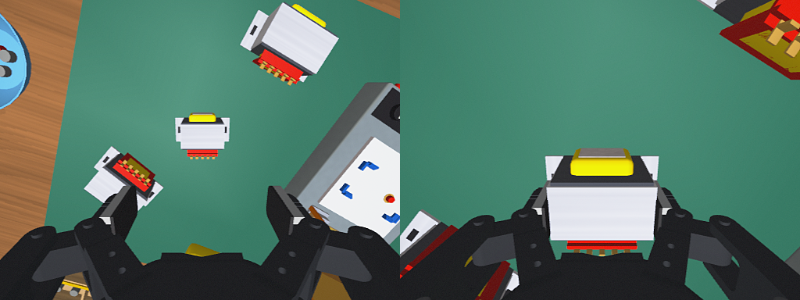

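The small transformer is gripped squarely by its side faces. Now I'll carry it to the nest, keeping clear of the hood.

```bash
cat > e.py <<'E'
from h import *; from c import nest,rect
n=np.array([.5292,.1276]); yaw=169.
env.line_to([.5384,-.1386,.20],rate=.15)
env.move_to([.47,-.02,.22],[180,0,yaw])
c=cal("wrist"); im,d=cams.snapshot("wrist")
env.move_to([*n,.19],[180,0,yaw])
env.line_to([*n,.10],rate=.12)
c=cal("wrist"); im2,d2=cams.snapshot("wrist"); P=cloud("wrist",d2,c); B=nest(im2,P,n)
if len(B): print(len(B),B.mean(0),rect(B[:,:2]))
cv2.imwrite("pics/pl.png",cv2.resize(np.hstack([im,im2])[:,:,::-1],(800,300)))
s=env.get_state(); print(s["ee_pos"],s["force"],s["grip_width"],s["t"])
E
python3 e.py
```

```text
908 [0.50820542 0.13278094 0.06123557] [522.9 128.5 105.   44.5  78.8]
[0.53019971 0.12751158 0.10098516] [-0.01869124 -0.54953886 -3.93513609] 0.6967307439489058 12.5917
```

View pics/pl.png

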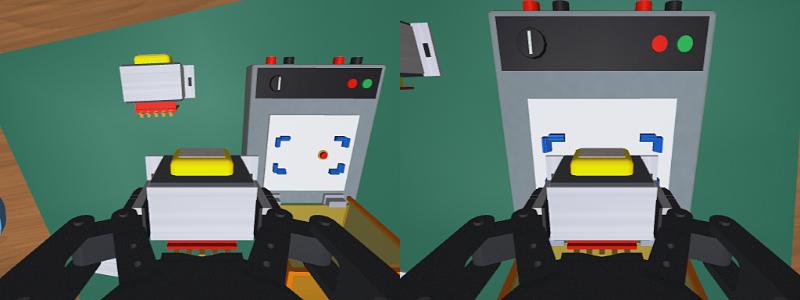

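The locators seen from here give nest = (0.529, 0.127), which agrees with the first estimate. Lowering now.

```bash
cat > f.py <<'E'
from h import *
n=[.529,.1274]
g=env.line_to([*n,.0685],rate=.03,guard=7); s=env.get_state(); print(g,s["ee_pos"],s["force"])
c=cal("wrist"); im,d=cams.snapshot("wrist")
if s["ee_pos"][2]<.073:
    env.release(); env.pause(.3); s=env.get_state(); print(s["ee_pos"],s["force"],s["t"])
    env.line_to([*n,.20],rate=.12)
    env.move_to([.43,.147,.26],[180,0,169])
    c=cal("wrist"); im2,d2=cams.snapshot("wrist"); np.savez("pics/w2.npz",im=im2,d=d2,K=c[0],o=c[1],R=c[2])
    cams.snapshot("wrist"); 
    for t in ["transformer_center","transformer_tags"]: 
        for m in cams.mark_of(t,"wrist"): print(t,m)
    from c import trafo,rect
    P=cloud("wrist",d2,c); Q=trafo(im2,P,n,.095,.112); print(len(Q),rect(Q[:,:2]) if len(Q) else 0,Q.mean(0),np.linalg.svd(Q-Q.mean(0),full_matrices=0)[2][2])
    im=np.hstack([im,im2])
cv2.imwrite("pics/set.png",cv2.resize(im[:,:,::-1],(800,300)))
E
python3 f.py
```

```text
True [0.52880148 0.12744171 0.07058292] [ 0.04820271 -0.23984287  4.71241001]
[0.52704968 0.12717455 0.06915347] [-0.77665528 -0.25067145  0.29366639] 14.2333
transformer_center {'at': [256.9, 244.4], 'p': 0.92}
transformer_center {'at': [90.1, 159.1], 'p': 0.56}
transformer_tags {'at': [255.7, 276.3], 'p': 0.79}
transformer_tags {'at': [90.0, 198.3], 'p': 0.7}
1529 [527.8 128.5  60.1  37.4  78.7] [0.52620702 0.12875697 0.10395958] [-0.05857329  0.01543601  0.99816376]
```

View pics/set.png

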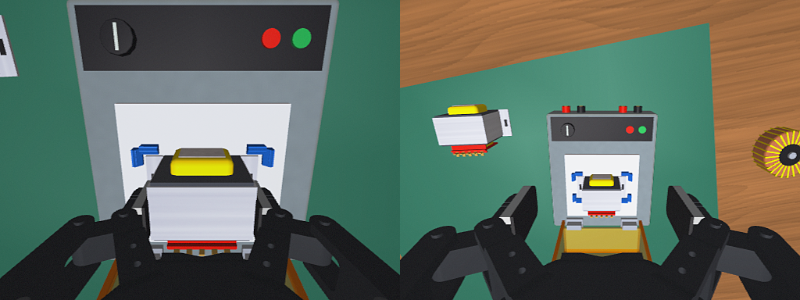

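The transformer is seated with its top at z≈0.104 and its tags towards the hinge. I'll check the tilt against the plate plane as a reference, and measure the handle offline.

```bash
cat > g.py <<'E'
from c import *
def nrm(Q): return np.round(np.linalg.svd(Q-Q.mean(0),full_matrices=0)[2][2],3)
im,d,c,P=load(0); print("table trafo",nrm(trafo(im,P,[.537,-.136])))
im,d,c,P=load(2); Q=trafo(im,P,[.529,.127],.095,.112); print("seated",nrm(Q))
for a,b in [(.099,.109),(.101,.107)]: Q=trafo(im,P,[.529,.127],a,b); print(a,len(Q),nrm(Q))
hsv=cv2.cvtColor(im,cv2.COLOR_RGB2HSV)
W=P[(np.linalg.norm(P[...,:2]-[.52,.12],axis=-1)<.1)&(abs(P[...,2]-.055)<.005)&(hsv[...,1]<40)&(hsv[...,2]>200)]; print("plate",nrm(W))
# handle
n=np.array([.529,.1274]); a=np.radians(-11.1); R2=np.array([[np.cos(a),np.sin(a)],[-np.sin(a),np.cos(a)]])
im,d,c,P=load(1); N=P.copy(); N[...,:2]=(P[...,:2]-n)@R2.T; N[...,2]-=.056
hsv=cv2.cvtColor(im,cv2.COLOR_RGB2HSV)
m=(hsv[...,2]<110)&(abs(N[...,0]-.13)<.05)&(abs(N[...,1])<.048)&(N[...,2]>.155)&(N[...,2]<.20)
H=N[m]; print(len(H),np.round(np.percentile(H,[2,25,50,75,98],axis=0),4))
print("cam in nest",np.round(np.append(R2@(c[1][:2]-n),c[1][2]-.056),3))
E
python3 g.py
```

```text
table trafo [-0.008  0.     1.   ]
seated [-0.059  0.015  0.998]
0.099 1468 [-0.031  0.008  0.999]
0.101 1441 [-0.023  0.007  1.   ]
plate [-0.001  0.    -1.   ]
1553 [[ 0.1294 -0.0452  0.1572]
 [ 0.1306 -0.0224  0.1705]
 [ 0.1318  0.0045  0.1731]
 [ 0.1338  0.0292  0.1745]
 [ 0.1373  0.047   0.1757]]
cam in nest [-0.075  0.032  0.416]
```

```bash
cat > hood.py <<'E'
from h import *
n=np.array([.529,.1274]); a=np.radians(-11.1); ex=np.array([np.cos(a),np.sin(a)])
def bar(th,dx=0):  # th deg
    e=np.radians(17.24+th); xy=n+(.070-.1822*np.cos(e)+dx)*ex; return np.array([*xy,.056+.1822*np.sin(e)])
E
cat > i.py <<'E'
from hood import *
o=np.array([0,0,-.013]); t0=93.7; b=bar(t0); print(b)
env.line_to([.43,.147,.34],rate=.2)
env.move_to([b[0],b[1],.33],[180,0,79])
print(env.line_to([*b[:2],.27],rate=.12),env.line_to(b+o,rate=.06,guard=8),env.get_state()["ee_pos"])
env.close(20); s=env.get_state(); print(s["grip_width"],s["grasp_force"],s["force"],s["t"])
if s["grip_width"]>.05:
    for th in np.linspace(t0,33,11)[1:]:
        g=env.line_to(bar(th)+o,rate=.07,guard=25); s=env.get_state(); print(round(th),g,s["force"].round(1),s["grip_width"].round(3))
        if g: break
im,d=cams.snapshot("wrist"); im2,_=cams.snapshot("side"); print(env.get_state()["t"])
cv2.imwrite("pics/hood.png",cv2.resize(np.hstack([im,im2])[:,:,::-1],(800,300)))
E
python3 i.py
```

```text
[0.66158881 0.10138711 0.22616664]
False False [0.66197038 0.10145089 0.213679  ]
0.10292616848611137 20.682916045188904 [-1.02119683 -0.14835845  0.59321638] 20.475Traceback (most recent call last):
  File "i.py", line 9, in <module>
    g=env.line_to(bar(th)+o,rate=.07,guard=25); s=env.get_state(); print(round(th),g,s["force"].round(1),s["grip_width"].round(3))
                                                                                                         ^^^^^^^^^^^^^^^^^^^^^
AttributeError: 'float' object has no attribute 'round'
```

The handle is pinched, with width 0.10 × 85 ≈ 9 mm. The script stopped on a print bug, so I'll continue the arc.

```bash
cat > j.py <<'E'
from hood import *
o=np.array([0,0,-.013])
for th in np.linspace(93.7,33,11)[2:]:
    g=env.line_to(bar(th)+o,rate=.07,guard=25); s=env.get_state(); print(round(th),g,s["force"].round(1),round(s["grip_width"],3))
    if g: break
im,d=cams.snapshot("wrist"); im2,_=cams.snapshot("side"); print(env.get_state()["t"])
cv2.imwrite("pics/hood.png",cv2.resize(np.hstack([im,im2])[:,:,::-1],(800,300)))
E
python3 j.py
```

```text
82 False [ 0.4 -1.4  5.9] 0.106
75 False [-1.3 -1.9  7.3] 0.104
69 False [-1.9 -0.6  7.2] 0.104
63 False [-2.4  0.3  5.3] 0.106
57 False [-1.5 -0.8  2.5] 0.101
51 False [-2.  -0.1  1.9] 0.112
45 False [-1.5  0.4  1.1] 0.105
39 False [-2.  -0.2  0.6] 0.108
33 False [-0.1 -1.  -3.4] 0.108
24.825
```

View pics/hood.png

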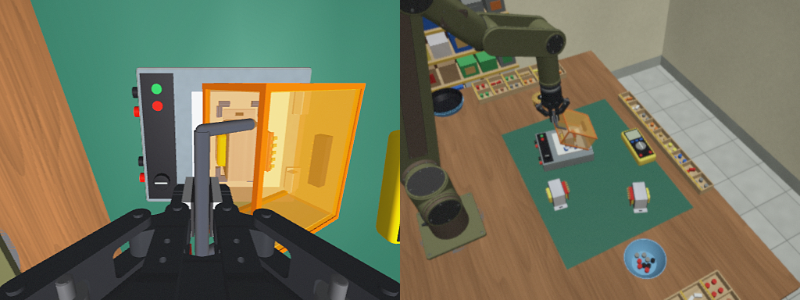

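Arc forces stayed low and the hood is at about 33°. Now I'll release, rise, and press the bar down with closed fingertips along the arc.

```bash
cat > k.py <<'E'
from hood import *
env.release(); b=bar(33)
print(env.line_to(b+[0,0,.06],rate=.1,guard=15))
env.close(20)
print("touch",env.line_to(b+[0,0,.0],rate=.05,guard=3),env.get_state()["ee_pos"]-b)
for th in [26,20,15,10,5,2]:
    g=env.line_to(bar(th)+[0,0,.005],rate=.05,guard=20); s=env.get_state(); print(th,g,s["force"].round(1),s["ee_pos"].round(4))
    if g: break
if not g:
    g=env.line_to(bar(0)+[0,0,-.004],rate=.02,guard=12); s=env.get_state(); print(g,s["force"].round(1),s["ee_pos"]-bar(0))
p=s["ee_pos"]; env.line_to(p+[0,0,.12],rate=.15)
env.move_to([.40,.12,.28],[180,0,79])
im,d=cams.snapshot("wrist"); c=cal("wrist"); np.savez("pics/w3.npz",im=im,d=d,K=c[0],o=c[1],R=c[2]); im2,_=cams.snapshot("side"); print(env.get_state()["t"])
cv2.imwrite("pics/shut.png",cv2.resize(np.hstack([im,im2])[:,:,::-1],(800,300)))
E
python3 k.py
```

```text
False
touch True [-0.0018712   0.00011597  0.00425929]
26 False [1.2 0.3 0.2] [0.4681 0.1395 0.1858]
20 False [0.4 0.4 0.8] [0.455  0.1418 0.1709]
15 False [-0.   0.6  0.3] [0.4461 0.1436 0.1578]
10 False [0.4 0.3 0.8] [0.4383 0.1451 0.144 ]
5 False [ 1.7  0.5 -0.4] [0.4318 0.1463 0.1296]
2 False [-0.3  0.5 -0.4] [0.4284 0.147  0.1206]
True [-0.6 -1.   7.2] [ 0.00099648 -0.00011438  0.00476719]
32.9167
```

View pics/shut.png

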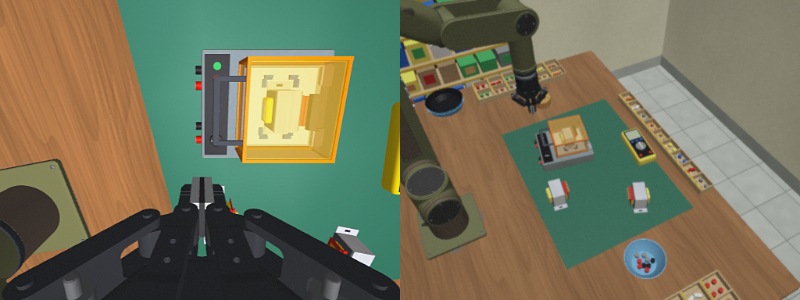

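The hood looks shut with the transformer under it. One confirming press on the handle, then I'll retreat.

```bash
cat > l.py <<'E'
from hood import *
b=bar(0)
env.move_to(b+[0,0,.06],[180,0,79])
g=env.line_to(b+[0,0,-.006],rate=.03,guard=18); s=env.get_state(); print(g,s["force"].round(1),s["ee_pos"]-b)
env.line_to(b+[0,0,.12],rate=.15); env.move_to([.42,.10,.32],[180,0,79]); 
c=cal("wrist"); im,d=cams.snapshot("wrist"); P=cloud("wrist",d,c)
N=(P[...,:2]-n); x=N@ex; y=N@np.array([-ex[1],ex[0]]); z=P[...,2]-.056
hsv=cv2.cvtColor(im,cv2.COLOR_RGB2HSV)
m=(abs(x+.104)<.02)&(abs(y)<.04)&(z>.03)&(z<.08); print("bar",m.sum(),x[m].mean(),np.percentile(z[m],[50,95]))
env.pause(.5); print(env.get_state()["t"])
E
python3 l.py
```

```text
True [-2.  -0.2  8.7] [-5.36029662e-05  2.00371593e-05  4.75124880e-03]
bar 541 -0.10343118241842623 [0.05772618 0.05935239]
37.0833
```

```bash
python3 -c "
from cell import env
print(env.close_job())"
```

```text
the job is handed in; nothing more can be done
None
```

I handed the job in at about 37 s: the small transformer is seated in the nest with its tags to the hinge, the hood is shut against its stop, and the arm is clear of everything. No verdict came back; I checked seating and closure from camera depth and a press on the handle, and never read the pin directly.

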